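# Lay the blue paintbrush across two tin cups to dry

### The arm

A 6-joint arm with a two-finger parallel gripper is mounted at the origin on a cart in front of the work surface, level with it; the furniture and walls round the work are solid. World frame = base frame: x ahead of the robot, y to its left, z up, the work surface at z = 0. Lengths are in mm, angles in rad, forces in N, time in s.
With the tool pointing down it reaches from about 275 to 1000 mm from the base axis. Payload 8.4 kg.
Tool frame: the origin (TCP) lies at the very end of the fingers, on their centre line; the grasp point (between the pads) lies 19 mm behind it; z points along the fingers, y is the line along which they close (so a half turn about z gives the same grasp; the last joint's range is limited). The gripper opens to 85 mm and grips with 20 to 120 N. Pads are 22 mm wide; open, the fingers measure 114 mm over their backs; the gripper's body (76 mm by 85 mm) begins 54 mm behind the grasp point. The pads swing forward as they close: fully open they stand 13 mm farther back than shut.
Start: joints at [-1.316, 0.353, 1.633, -0, 1.155, -0.002], TCP at [158.74, -604.508, 231.281] pointing down, gripper open.
Joint ranges: [-2.63, 2.63], [-0.92, 2.1], [0.06, 2.66], [-1.3, 4.44], [0, 2.69], [-3.02, 3.02]. Speed limits (rad/s): [2.22, 2.22, 2.79, 3.14, 3.14, 3.14].

### API

Orientations are given as [roll, pitch, yaw] about the fixed x, y, z axes, in that order (R = Rz(yaw) Ry(pitch) Rx(roll)).
In Python, from rig import r, vision gives the robot as it stands. The module is installed in compiled form; this text tells all that it offers.
- The arm moves only by the tool play_rows, never from a script. Its argument "steps" is a list of rows, each an object with "delta_pos": the shift along the tool's x, y, z in cm, a list of three; "yaw": the turn about the tool's z in rad; "jaw": the opening in per cent of the stroke, from 0 (shut) to 100 (fully open). A call has exactly 8 rows; each row is the pose to reach, as a shift and turn from the pose commanded when the call began, along the tool's axes at that moment; what a row does not reach only later rows make up. A row lasts 1/10 s, in which the tool goes at most 50 mm and 8.59 degrees, less where a joint would pass 70% of its speed; a pose out of reach is approached as far as the arm can. A call with a gripper value outside its range is refused whole. The fingers move at their own pace and stop on an object; "grip_force" is the grip in N (left out, the last holds). Time passes only in rows, so rows that repeat a pose let the fingers close, or fill a call up. It gives the time, the measured TCP pose, the force, the opening and the grip force at its end, in the units of the state.
- r.sense(): the state, without advancing time (a new reading comes with each control period).
- vision.grab_frame(name): name is "scene" or "side" or "wrist"; returns (picture, depth): 384x512x3 uint8, red, green, blue; 384x512 float32, mm along the optical axis (not along the pixel's ray), 0 where there is no reading.
- vision.calibration(name): a dict with "mtx" (3x3 intrinsics, pixels), "extrinsics" (4x4, takes a point from camera to world coordinates). Camera axes: x right, y down, z forward; pixel columns grow to the right and rows downward; lengths in mm; the calibration is good to about 2 mm. A picture is of the moment at which its call begins: read the wrist's pose just before it. calibration takes no time and is no camera call; for the wrist camera it gives the pose at the moment of the call.
- r.sign_off(): hands the job in; it is judged then, once.
Trained networks look in the newest picture that a camera, given by its name, has taken for a name from the list of things; names that differ only in an ending like _2 or _b are one class to them, and where a whole thing is asked for, a point or a joint stands for the part that bears it (a point fixed in the world has none). Each returns a list of dicts, best first, with "conf" (0 to 1); they miss things now and then, are a little off and sometimes report something else, mostly with a low value. They report only what shows in the picture. A call takes as long as a camera call. They do not tell look-alikes from the thing itself.
- vision.cut_out(camera, thing): "region" (384x512 bool, what is visible of it) and "uv" ([column, row] in pixels, amid what is visible of it).
- vision.landmark_of(camera, thing): "uv" ([column, row] in pixels: a listed point, or the origin of a listed thing).
The state is a dict: "clock": time; "qpos": joint angles; "qvel": joint speeds; "joint_efforts": joint torques, N m; "eef_pos": TCP position; "tcp_rot": TCP orientation; "contact_force": force on the tool from outside, world axes, zero at the start; "wrist_torque": the same for the moment, N m; "opening": opening from 0.0 (shut) to 1.0 (fully open); "grasp_force": force on a finger pad.
Only numpy, scipy, OpenCV 4.12 (cv2) and the standard library are available. Lean on these libraries where they do the work, as an engineer would, in place of code of your own. Each camera call takes 0.05 s, during which the arm holds its last target. There are 200 camera calls.

### The job

Lay the blue-handled paintbrush level across the rims of the two tin cups, so that it bridges the gap between them, to dry. Its bristles should stick out past the outer rim of one cup and touch nothing; either end may be the bristle end. Leave both cups standing where they are.

Things in the scene. Friction and masses are not known exactly. Their poses are not given: they have to be found in the camera images.
- brush_mid (a point): Balance point of the loose blue paintbrush (dark blue handle, brown bristles; 248 mm long, 11 wide, 11 high, 14 to 28 g), 5.5 mm above its underside, lying on the worktop beside a red and an oak one. y: along the brush to the handle's end, 96 mm off; z up; bristle tip 152 mm to -y. It bears weight only within 96 mm of this point. Grasp it here, across its width (x).
- brush_hair (a point): Middle of the bristles of the blue brush, 140 mm from brush_mid along its -y, same height, same axes.
- cup_a_rim (a point): Centre of the mouth of one pale grey tin cup, at the height of its rim: an open cup standing upright and loose on the worktop, 65 mm across the rim, 59 mm high, 150 g.
- cup_b_rim (a point): Centre of the mouth, at the height of the rim, of the other, identical tin cup. The cups' centres stand 110 to 120 mm apart, leaving a gap of about 50 mm between the rims.
Mind the look-alikes: they are no part of the job. Leave any orange look-alike of the part that bears cup_b_rim alone.

How it is judged (in metres and radians):
At the end, for the whole second after the job is handed in: The blue brush lies level within 5 degrees, on both rims, within 22 mm of each mouth's centre; its balance point is between the cups' centres, 10 mm or more from each; its bristles are over 37 mm from each centre, clear of the rims; both cups are upright within 25 mm of their start (height (world z) of brush_mid between 0.06 and 0.07 m and angle between brush_mid's own y axis and vertical between 1.48 and 1.66 rad and x of cup_a_rim in the frame of brush_mid between -0.022 and 0.022 m and x of cup_b_rim in the frame of brush_mid between -0.022 and 0.022 m and ((y of cup_a_rim in the frame of brush_mid above 0.01 m and y of cup_b_rim in the frame of brush_mid below -0.01 m) or (y of cup_b_rim in the frame of brush_mid above 0.01 m and y of cup_a_rim in the frame of brush_mid below -0.01 m)) and horizontal distance between brush_hair and cup_a_rim above 0.037 m and horizontal distance between brush_hair and cup_b_rim above 0.037 m and angle between each of cup_a_rim, cup_b_rim's own z axis and vertical below 0.1 rad and distance of each of cup_a_rim, cup_b_rim from where it was at the start of the episode below 0.025 m); the robot touches nothing.
It fails at once if a cup is tipped over (angle between any of cup_a_rim, cup_b_rim's own z axis and vertical above 0.5 rad).
It also fails if it takes over 40 s, if anything falls off the work surface, if the arm or the gripper's body presses on something with over 40 N, if the wrist force passes 120 N, or if a joint passes its speed limit or range.

## Working session

There is one attempt and no reset: what is moved stays moved. The work goes in short steps, Python scripts to look and compute and a tool call to move; the robot and the scene stay as the last step left them, time stands still between calls to the robot, and variables do not carry over. Pictures are saved under pics/ and viewed, at most 10 in all, crops included, and the job is handed in when it is done.

Besides the shell and the picture viewer there is one more tool, called after "Call:" as a command line: name --argument value ..., lists and objects as JSON in quotes. play_rows: Moves the arm, as the interface text tells. Its arguments: {"type":"object","properties":{"steps":{"type":"array"},"grip_force":{"type":"number"}},"required":["steps"]}

```bash
mkdir -p pics
cat > h.py <<'E'
import numpy as np, cv2
from rig import r, vision
def deproj(cam,uv,d=None,z=None,cal=None):
    c=cal or vision.calibration(cam); K=np.array(c["mtx"]);T=np.array(c["extrinsics"])
    ray=T[:3,:3]@np.linalg.inv(K)@np.array([uv[0],uv[1],1.]); o=T[:3,3]
    return o+ray*(d if d is not None else (z-o[2])/ray[2])
E
cat > a.py <<'E'
from h import *
ims=[]
for c in ["scene","side"]:
    im,d=vision.grab_frame(c); cv2.imwrite(f"pics/{c}1.png",im[:,:,::-1]); np.save(f"{c}.npy",d)
    print(c, np.round(vision.calibration(c)["extrinsics"],2).tolist())
    for t in ["brush_mid","brush_hair","cup_a_rim"]:
        for f in (vision.landmark_of,):
            for x in f(c,t):
                u=np.array(x["uv"]);dd=d[int(u[1]),int(u[0])]
                print(c,t,round(x["conf"],2),np.round(u,1),np.round(deproj(c,u,d=dd),0),np.round(deproj(c,u,z=59 if 'cup' in t else 5.5),0))
s=r.sense();print(s["clock"],s["eef_pos"],s["tcp_rot"])
E
python3 a.py
```

```text
scene [[-0.87, -0.32, 0.38, 83.29], [-0.49, 0.56, -0.66, 860.48], [-0.0, -0.76, -0.65, 839.17], [0.0, 0.0, 0.0, 1.0]]
scene brush_mid 0.59 [266.2 184.3] [538. -36.  13.] [542. -44.   6.]
scene brush_hair 0.66 [282.2 163.1] [ 550. -174.    1.] [ 547. -168.    6.]
scene cup_a_rim 0.63 [194.2 274.3] [522. 367.  26.] [504. 386.  59.]
side [[0.98, -0.17, 0.11, 369.57], [-0.2, -0.85, 0.48, -539.37], [0.01, -0.5, -0.87, 1229.89], [0.0, 0.0, 0.0, 1.0]]
side brush_mid 0.6 [274.4 249.2] [539. -49.  10.] [540. -47.   6.]
side brush_hair 0.71 [287.8 296.5] [ 544. -185.    6.] [ 544. -185.    6.]
side cup_a_rim 0.8 [234.9 117.8] [513. 413.  24.] [509. 386.  59.]
0.4 [ 158.69993756 -604.43836915  231.15917445] [-3.14134313e+00 -3.23501739e-06  2.56786497e-01]
```

View pics/scene1.png

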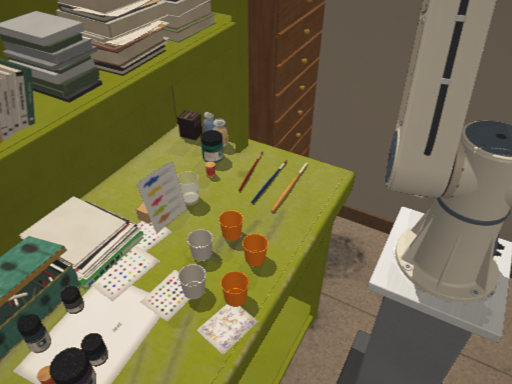

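View pics/side1.png

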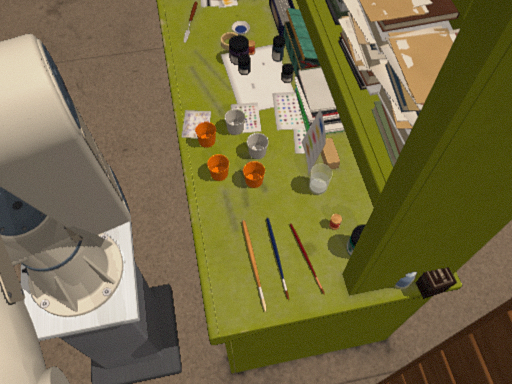

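The blue brush is at scene (270,181) and side (277,255), between the red one at scene (250,170) and the oak one at scene (290,188). The grey tin cups are at scene (200,245) and (193,282), side (257,146) and (235,122). The orange cups, and the clear glass at scene (189,188), are look-alikes. I'll measure the grey pair and the brush from both views.

```bash
cat > b.py <<'E'
from h import *
from scipy.optimize import least_squares
for c in ["scene","side"]:
    im=cv2.imread(f"pics/{c}1.png");d=np.load(f"{c}.npy")
    cal=vision.calibration(c);K=np.array(cal["mtx"]);T=np.array(cal["extrinsics"])
    v,u=np.mgrid[:384,:512];P=(np.linalg.inv(K)@np.stack([u.ravel(),v.ravel(),np.ones(u.size)])*d.ravel())
    W=(T[:3,:3]@P+T[:3,3:]).T.reshape(384,512,3)
    for name,uv in {"scene":[("near",(200,245)),("far",(193,282))],"side":[("near",(257,146)),("far",(235,122))]}[c]:
        m=(abs(u-uv[0])<20)&(abs(v-uv[1])<20)&(W[...,2]>52)&(W[...,2]<68)&(d>0)
        hsv=cv2.cvtColor(im,cv2.COLOR_BGR2HSV);m&=hsv[...,1]<70
        p=W[m];f=least_squares(lambda q:np.hypot(p[:,0]-q[0],p[:,1]-q[1])-32,np.median(p[:,:2],0),loss="soft_l1",f_scale=2)
        print(c,name,len(p),np.round(f.x),"z",np.round(np.percentile(p[:,2],[50,90]),1),"cost",round(f.cost/len(p),2))
    hsv=cv2.cvtColor(im,cv2.COLOR_BGR2HSV)
    lo=(250,155,292,206) if c=="scene" else (262,214,292,302)
    m=(u>lo[0])&(u<lo[2])&(v>lo[1])&(v<lo[3])&(hsv[...,0]>95)&(hsv[...,0]<130)&(hsv[...,1]>80)
    uv=np.argwhere(m)[:,::-1];Q=np.array([deproj(c,x,z=5.5,cal=cal) for x in uv])[:,:2]
    l=cv2.fitLine(Q.astype(np.float32),cv2.DIST_HUBER,0,.01,.01).ravel();t=(Q-l[2:])@l[:2]
    print(c,"brush blue",len(Q),"dir",l[:2],"ends",np.round(l[2:]+l[:2]*t.min()),np.round(l[2:]+l[:2]*t.max()),"z",np.median(W[m][:,2]))
    for t in ["brush_mid","cup_a_rim"]:
        for x in vision.cut_out(c,t): print(c,t,round(x["conf"],2),np.round(x["uv"]),x["region"].sum())
im=cv2.imread("pics/side1.png");cv2.imwrite("pics/crop.png",cv2.resize(im[100:310,180:350],None,fx=2.8,fy=2.8,interpolation=cv2.INTER_CUBIC))
E
python3 b.py
```

```text
scene near 101 [560. 287.] z [55.9 59.3] cost 4.13
scene far 125 [509. 392.] z [56.6 59.8] cost 1.06
scene brush blue 71 dir [ 0.01301093 -0.99991536] ends [540.  50.] [ 542. -127.] z 9.334089357906464
scene brush_mid 0.46 [267. 185.] 175
scene cup_a_rim 0.83 [193. 280.] 797
side near 63 [560. 284.] z [56.  60.8] cost 1.28
side far 92 [511. 388.] z [56.8 59.8] cost 22.03
side brush blue 142 dir [ 0.01336089 -0.9999107 ] ends [540.  49.] [ 542. -129.] z 10.245819931607116
side brush_mid 0.58 [275. 251.] 232
side cup_a_rim 0.6 [235. 121.] 417
```

View pics/crop.png

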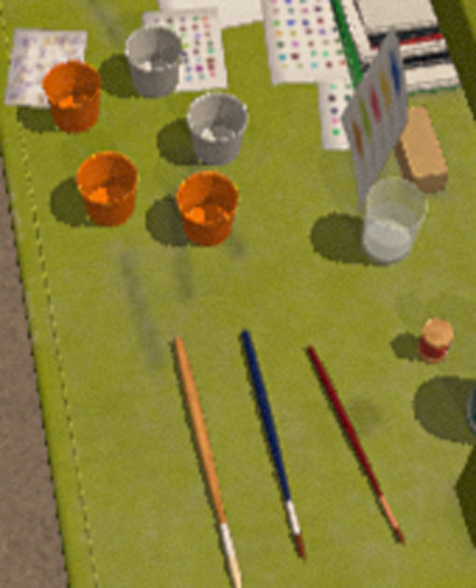

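The crop confirms it: the blue handle with brown bristles (bristles at crop (300,545), toward -y) is the brush, and the two grey cups at crop (155,60) and (217,128) are the pair. Next I'll check that the bristle end clears the orange cups.

```bash
cat > c.py <<'E'
from h import *
from scipy.optimize import least_squares
for c,L in {"scene":[(231,226),(255,250),(235,289)],"side":[(254,175),(218,167),(205,134)]}.items():
    im=cv2.imread(f"pics/{c}1.png");d=np.load(f"{c}.npy");hsv=cv2.cvtColor(im,cv2.COLOR_BGR2HSV)
    for uv in L:
        p=np.array([deproj(c,(u,v),d=d[v,u]) for v in range(uv[1]-18,uv[1]+18) for u in range(uv[0]-17,uv[0]+17) if hsv[v,u,1]>150 and hsv[v,u,0]<18 and d[v,u]>0])
        p=p[(p[:,2]>45)&(p[:,2]<75)];f=least_squares(lambda q:np.hypot(p[:,0]-q[0],p[:,1]-q[1])-32,np.median(p[:,:2],0),loss="soft_l1",f_scale=2)
        print(c,uv,len(p),np.round(f.x),np.percentile(p[:,2],[50,95]))
E
python3 c.py
```

```text
scene (231, 226) 205 [528. 188.] [52.15743158 59.8090488 ]
scene (255, 250) 199 [430. 232.] [53.13432638 60.03527712]
scene (235, 289) 208 [412. 360.] [52.85604777 59.29217272]
side (254, 175) 119 [529. 186.] [52.72702672 61.79781459]
side (218, 167) 112 [430. 230.] [52.71701593 60.33979062]Traceback (most recent call last):
  File "c.py", line 6, in <module>
    p=np.array([deproj(c,(u,v),d=d[v,u]) for v in range(uv[1]-18,uv[1]+18) for u in range(uv[0]-17,uv[0]+17) if hsv[v,u,1]>150 and hsv[v,u,0]<18 and d[v,u]>0])
                ~~~~~~^^^^^^^^^^^^^^^^^^
  File "h.py", line 4, in deproj
    c=cal or vision.calibration(cam); K=np.array(c["mtx"]);T=np.array(c["extrinsics"])
             ~~~~~~~~~~~~~~~~~~^^^^^
ValueError: time passes only in moves, steps and waits
```

Call:
play_rows --steps '[{"delta_pos": [2, -1.7, 0], "yaw": -0.06, "jaw": 45}, {"delta_pos": [6, -5.2, 0], "yaw": -0.17, "jaw": 45}, {"delta_pos": [10, -8.6, 0], "yaw": -0.28, "jaw": 45}, {"delta_pos": [14, -12.1, 0], "yaw": -0.4, "jaw": 45}, {"delta_pos": [17.5, -15.1, 0], "yaw": -0.5, "jaw": 45}, {"delta_pos": [21, -18.2, 0], "yaw": -0.6, "jaw": 45}, {"delta_pos": [24.5, -21.2, 0], "yaw": -0.68, "jaw": 45}, {"delta_pos": [27, -23.4, 0], "yaw": -0.74, "jaw": 45}]'

```text
clock: 1.4
eef_pos: [361.6, -307.3, 231.6]
tcp_rot: [3.141, -0.0, 1.001]
contact_force: [-0.3, -0.1, -1.0]
opening: 0.452
grasp_force: 0.0
```

```bash
cat > m.py <<'E'
import sys
from h import *
# target world x y z yaw -> tool-frame shift in cm and yaw, from measured pose
x,y,z,w=map(float,sys.argv[1:5]);s=r.sense();p=s["eef_pos"];a=s["tcp_rot"][2]
from scipy.spatial.transform import Rotation as R
print(np.round(s["clock"],2),np.round(p,1),np.round(s["tcp_rot"],3),"opening",round(s["opening"],3),"q",np.round(s["qpos"],2))
print("cm",np.round(R.from_euler("xyz",s["tcp_rot"]).as_matrix().T@(np.array([x,y,z])-p)/10,2),"yaw",round(-((w-a+np.pi)%(2*np.pi)-np.pi),3))
E
python3 m.py 541 -46 150 1.584
```

```text
1.4 [ 361.6 -307.3  231.6] [ 3.141 -0.     1.001] opening 0.452 q [-0.71  0.12  1.94  0.    1.08 -0.14]
cm [31.68  1.    8.17] yaw -0.583
```

Call:
play_rows --steps '[{"delta_pos": [5, 0.2, 1], "yaw": -0.08, "jaw": 45}, {"delta_pos": [10, 0.3, 2], "yaw": -0.18, "jaw": 45}, {"delta_pos": [15, 0.5, 3.5], "yaw": -0.28, "jaw": 45}, {"delta_pos": [20, 0.7, 5], "yaw": -0.38, "jaw": 45}, {"delta_pos": [25, 0.8, 6.5], "yaw": -0.48, "jaw": 45}, {"delta_pos": [29, 0.9, 7.5], "yaw": -0.55, "jaw": 45}, {"delta_pos": [31.7, 1, 8.2], "yaw": -0.583, "jaw": 45}, {"delta_pos": [31.7, 1, 8.2], "yaw": -0.583, "jaw": 45}]'

```text
clock: 2.2
eef_pos: [542.4, -46.0, 148.3]
tcp_rot: [-3.141, -0.001, 1.584]
contact_force: [-0.1, -1.0, -0.5]
opening: 0.448
grasp_force: 0.0
```

```bash
cat > w.py <<'E'
from h import *
s=r.sense();cal=vision.calibration("wrist");im,d=vision.grab_frame("wrist");np.save("w.npy",d)
K=np.array(cal["mtx"]);T=np.array(cal["extrinsics"])
hsv=cv2.cvtColor(im,cv2.COLOR_RGB2HSV)
m=((hsv[...,0]>95)&(hsv[...,0]<130)&(hsv[...,1]>80)).astype(np.uint8)
n,lab,st,ce=cv2.connectedComponentsWithStats(m);k=1+st[1:,4].argmax();uv=np.argwhere(lab==k)[:,::-1]
Q=np.array([deproj("wrist",x,z=5.5,cal=cal) for x in uv])[:,:2]
l=cv2.fitLine(Q.astype(np.float32),cv2.DIST_HUBER,0,.01,.01).ravel();t=(Q-l[2:])@l[:2]
print(st[k],"dir",l[:2],"ends",np.round(l[2:]+l[:2]*t.min()),np.round(l[2:]+l[:2]*t.max()))
W=np.array([deproj("wrist",x,d=d[x[1],x[0]],cal=cal) for x in uv if d[x[1],x[0]]>0]);print("z pct",np.percentile(W[:,2],[10,50,90]))
for t in ["brush_mid","brush_hair"]:
    for x in vision.landmark_of("wrist",t): print(t,round(x["conf"],2),np.round(x["uv"]),np.round(deproj("wrist",x["uv"],z=5.5,cal=cal)))
cv2.imwrite("pics/wrist1.png",im[:,:,::-1])
E
python3 w.py; python3 m.py 541 -46 2 1.584
```

```text
[ 248   59   11  204 1823] dir [ 0.01174001 -0.9999311 ] ends [539.  52.] [ 541. -134.]
z pct [ 8.14725911  9.69709867 11.00259769]
brush_mid 0.56 [254. 171.] [540. -42.   6.]
brush_hair 0.86 [253. 305.] [ 541. -184.    6.]
2.35 [540.6 -49.2 149.3] [-3.141  0.     1.58 ] opening 0.449 q [-0.09  0.32  1.88 -0.    0.94 -0.1 ]
cm [ 0.32  0.05 14.73] yaw -0.004
```

View pics/wrist1.png

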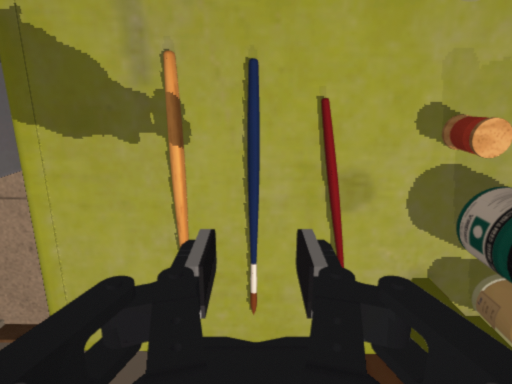

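The wrist view shows the blue brush at column 254, centred between the fingers, with its handle end at row 59 and bristles at row 303. The oak and red brushes, at columns 175 and 332, are well outside the fingers. I'll descend and grasp.

Call:
play_rows --steps '[{"delta_pos": [0.2, 0, 3], "yaw": 0, "jaw": 40}, {"delta_pos": [0.4, 0, 6], "yaw": 0, "jaw": 40}, {"delta_pos": [0.4, 0, 9], "yaw": 0, "jaw": 40}, {"delta_pos": [0.4, 0, 11.5], "yaw": 0, "jaw": 40}, {"delta_pos": [0.4, 0, 13], "yaw": 0, "jaw": 40}, {"delta_pos": [0.4, 0, 14], "yaw": 0, "jaw": 40}, {"delta_pos": [0.4, 0, 14.6], "yaw": 0, "jaw": 40}, {"delta_pos": [0.4, 0, 14.6], "yaw": 0, "jaw": 40}]' --grip_force 30

```text
clock: 3.15
eef_pos: [541.0, -45.1, 3.3]
tcp_rot: [-3.142, 0.0, 1.579]
contact_force: [0.8, 0.1, -0.3]
opening: 0.399
grasp_force: 0.0
```

```bash
python3 m.py 540 -45 2.5 1.583
```

```text
3.15 [541.  -45.1   3.3] [-3.142  0.     1.579] opening 0.399 q [-0.09  0.55  1.96 -0.    0.64 -0.09]
cm [ 0.01 -0.1   0.08] yaw -0.004
```

Call:
play_rows --steps '[{"delta_pos": [0, -0.1, 0], "yaw": 0, "jaw": 25}, {"delta_pos": [0, -0.1, 0], "yaw": 0, "jaw": 10}, {"delta_pos": [0, -0.1, 0], "yaw": 0, "jaw": 0}, {"delta_pos": [0, -0.1, 0], "yaw": 0, "jaw": 0}, {"delta_pos": [0, -0.1, 0], "yaw": 0, "jaw": 0}, {"delta_pos": [0, -0.1, 0], "yaw": 0, "jaw": 0}, {"delta_pos": [0, -0.1, 0], "yaw": 0, "jaw": 0}, {"delta_pos": [0, -0.1, 0], "yaw": 0, "jaw": 0}]' --grip_force 30

```text
clock: 3.95
eef_pos: [540.5, -44.9, 4.2]
tcp_rot: [3.14, 0.0, 1.58]
contact_force: [-1.0, 0.2, 7.8]
opening: 0.117
grasp_force: 30.2
```

Call:
play_rows --steps '[{"delta_pos": [0, 0, -1], "yaw": 0, "jaw": 0}, {"delta_pos": [0, 0, -3], "yaw": 0, "jaw": 0}, {"delta_pos": [0, 0, -6], "yaw": 0, "jaw": 0}, {"delta_pos": [0, 0, -9], "yaw": 0, "jaw": 0}, {"delta_pos": [0, 0, -12], "yaw": 0, "jaw": 0}, {"delta_pos": [0, 0, -14], "yaw": 0, "jaw": 0}, {"delta_pos": [0, 0, -15], "yaw": 0, "jaw": 0}, {"delta_pos": [0, 0, -15], "yaw": 0, "jaw": 0}]'

```text
clock: 4.75
eef_pos: [540.8, -44.9, 154.9]
tcp_rot: [3.139, 0.0, 1.58]
contact_force: [-0.0, 0.4, -0.3]
opening: 0.116
grasp_force: 29.5
```

```bash
cat > v.py <<'E'
from h import *
# brush in hand: from wrist depth, height profile along the brush relative to TCP
s=r.sense();p=s["eef_pos"];cal=vision.calibration("wrist");im,d=vision.grab_frame("wrist")
hsv=cv2.cvtColor(im,cv2.COLOR_RGB2HSV);m=((hsv[...,0]>95)&(hsv[...,0]<130)&(hsv[...,1]>80)).astype(np.uint8)
n,lab,st,ce=cv2.connectedComponentsWithStats(m);k=1+st[1:,4].argmax();uv=np.argwhere(lab==k)[:,::-1]
W=np.array([deproj("wrist",x,d=d[x[1],x[0]],cal=cal) for x in uv if d[x[1],x[0]]>0]);W=W[W[:,2]>p[2]-60]
c=np.median(W,0);l=cv2.fitLine(W.astype(np.float32),cv2.DIST_HUBER,0,.01,.01).ravel();l[:3]*=-1 if 0>l[:3]@np.array([np.cos(s["tcp_rot"][2]),np.sin(s["tcp_rot"][2]),0]) else 1
t=(W-l[3:])@l[:3];print(np.round(p,1),"yaw",s["tcp_rot"][2],"grip",s["opening"],s["grasp_force"]);print("dir",l[:3],"brush yaw",np.arctan2(l[1],l[0]),"pitch deg",np.degrees(np.arcsin(l[2])))
e=l[3:]+l[:3]*np.percentile(t,99.5);print("handle end",e,"balance(top)",e-96*l[:3])
cv2.imwrite("pics/wrist2.png",im[:,:,::-1])
E
python3 v.py; python3 m.py 535 338 150 2.018
```

```text
[540.8 -44.9 154.9] yaw 1.5798994461270697 grip 0.11572635909298477 29.467374086380005
dir [-0.01228165  0.9999174  -0.00379274] brush yaw 1.5830784 pitch deg -0.21730874
handle end [539.55516254  51.20499864 160.32042632] balance(top) [540.73420119 -44.78706679 160.68452976]
4.8 [540.  -44.8 153.6] [3.141 0.    1.58 ] opening 0.117 q [-0.09  0.32  1.88  0.    0.94 -0.09]
cm [38.28 -0.16  0.36] yaw -0.438
```

View pics/wrist2.png

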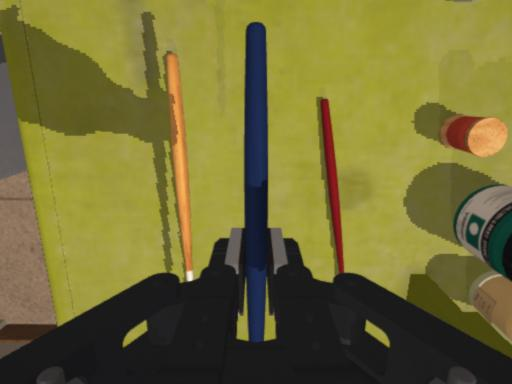

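The wrist view shows the brush held level, handle end at (256,28), with its balance point at the TCP. I'll carry it over the cups.

Call:
play_rows --steps '[{"delta_pos": [3, 0, 0], "yaw": -0.03, "jaw": 0}, {"delta_pos": [8, 0, 0], "yaw": -0.09, "jaw": 0}, {"delta_pos": [13, 0, 0], "yaw": -0.15, "jaw": 0}, {"delta_pos": [18, -0.1, 0], "yaw": -0.21, "jaw": 0}, {"delta_pos": [23, -0.1, 0], "yaw": -0.27, "jaw": 0}, {"delta_pos": [28, -0.1, 0], "yaw": -0.33, "jaw": 0}, {"delta_pos": [32, -0.1, 0], "yaw": -0.38, "jaw": 0}, {"delta_pos": [34, -0.1, 0], "yaw": -0.4, "jaw": 0}]'

```text
clock: 5.6
eef_pos: [534.8, 298.0, 151.6]
tcp_rot: [-3.14, -0.0, 1.984]
contact_force: [0.1, -0.7, 0.5]
opening: 0.117
grasp_force: 29.5
```

```bash
python3 m.py 535 338 115 2.018
```

```text
5.6 [534.8 298.  151.6] [-3.14  -0.     1.984] opening 0.117 q [0.51 0.42 1.73 0.   1.   0.09]
cm [3.65 1.63 3.65] yaw -0.034
```

Call:
play_rows --steps '[{"delta_pos": [1.5, 0.7, 0.5], "yaw": -0.02, "jaw": 0}, {"delta_pos": [3, 1.3, 1.5], "yaw": -0.034, "jaw": 0}, {"delta_pos": [3.6, 1.6, 2.5], "yaw": -0.034, "jaw": 0}, {"delta_pos": [3.6, 1.6, 3.4], "yaw": -0.034, "jaw": 0}, {"delta_pos": [3.6, 1.6, 3.6], "yaw": -0.034, "jaw": 0}, {"delta_pos": [3.6, 1.6, 3.6], "yaw": -0.034, "jaw": 0}, {"delta_pos": [3.6, 1.6, 3.6], "yaw": -0.034, "jaw": 0}, {"delta_pos": [3.6, 1.6, 3.6], "yaw": -0.034, "jaw": 0}]'

```text
clock: 6.4
eef_pos: [536.7, 334.2, 117.9]
tcp_rot: [3.141, -0.0, 2.013]
contact_force: [-0.3, 1.1, 0.2]
opening: 0.113
grasp_force: 29.5
```

```bash
python3 v.py
cat > e.py <<'E'
from h import *
a=[]
for c in ["side","wrist"]:
    cal=vision.calibration(c);im,d=vision.grab_frame(c)
    for x in vision.landmark_of(c,"cup_a_rim"): print(c,round(x["conf"],2),np.round(x["uv"]),np.round(deproj(c,x["uv"],z=59,cal=cal)))
    a.append(im[40:250,150:360] if c=="side" else im)
a[0]=cv2.resize(a[0],(384,384));cv2.imwrite("pics/pre.png",cv2.resize(np.hstack(a),(770,330))[:,:,::-1])
E
python3 e.py; python3 m.py 535 338 63.5 2.018
```

```text
[536.7 334.2 117.9] yaw 2.0131057573468407 grip 0.11321808272218452 29.46613758802414
dir [-0.42915267  0.90322816 -0.00262693] brush yaw 2.0143523 pitch deg -0.15051197
handle end [495.47260797 420.96810593 123.32714004] balance(top) [536.67126214 334.25820603 123.57932497]
side 0.54 [236. 118.] [511. 382.  59.]
wrist 0.92 [255. 106.] [509. 392.  59.]
wrist 0.74 [258. 244.] [550. 310.  59.]
6.65 [536.4 334.6 117.6] [ 3.141 -0.     2.014] opening 0.116 q [ 0.56  0.49  1.71 -0.    0.95  0.11]
cm [0.37 0.02 5.41] yaw -0.004
```

View pics/pre.png

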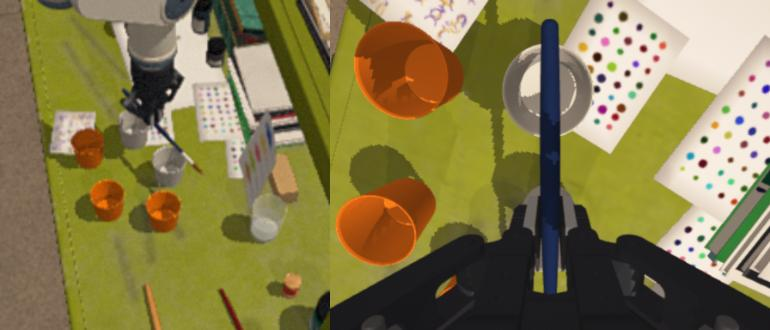

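The brush passes over the centre of the far cup (panel (547,88)), and the near cup lies under the ferrule side (panel (168,165)). I'll lower it.

Call:
play_rows --steps '[{"delta_pos": [0.2, 0, 1], "yaw": 0, "jaw": 0}, {"delta_pos": [0.4, 0, 2.2], "yaw": 0, "jaw": 0}, {"delta_pos": [0.4, 0, 3.4], "yaw": 0, "jaw": 0}, {"delta_pos": [0.4, 0, 4.2], "yaw": 0, "jaw": 0}, {"delta_pos": [0.4, 0, 4.7], "yaw": 0, "jaw": 0}, {"delta_pos": [0.4, 0, 5], "yaw": 0, "jaw": 0}, {"delta_pos": [0.4, 0, 5.2], "yaw": 0, "jaw": 0}, {"delta_pos": [0.4, 0, 5.2], "yaw": 0, "jaw": 0}]'

```text
clock: 7.45
eef_pos: [534.6, 338.2, 65.3]
tcp_rot: [3.141, -0.0, 2.014]
contact_force: [-0.3, 0.2, 0.5]
opening: 0.115
grasp_force: 29.5
```

```bash
python3 m.py 535 338 63 2.018; python3 -c "
from h import *;print(r.sense()['contact_force'])"
```

```text
7.45 [534.6 338.2  65.3] [ 3.141 -0.     2.014] opening 0.115 q [0.56 0.55 1.73 0.   0.85 0.12]
cm [-0.03  0.03  0.23] yaw -0.004
[-0.26191855  0.23596255  0.50188781]
```

Lower slowly 2–3 mm until contact.

Call:
play_rows --steps '[{"delta_pos": [0, 0, 0.05], "yaw": 0, "jaw": 0}, {"delta_pos": [0, 0, 0.1], "yaw": 0, "jaw": 0}, {"delta_pos": [0, 0, 0.14], "yaw": 0, "jaw": 0}, {"delta_pos": [0, 0, 0.17], "yaw": 0, "jaw": 0}, {"delta_pos": [0, 0, 0.2], "yaw": 0, "jaw": 0}, {"delta_pos": [0, 0, 0.2], "yaw": 0, "jaw": 0}, {"delta_pos": [0, 0, 0.2], "yaw": 0, "jaw": 0}, {"delta_pos": [0, 0, 0.2], "yaw": 0, "jaw": 0}]'

```text
clock: 8.25
eef_pos: [534.5, 338.1, 63.3]
tcp_rot: [-3.142, -0.0, 2.014]
contact_force: [0.5, -0.3, -1.1]
opening: 0.111
grasp_force: 29.5
```

Call:
play_rows --steps '[{"delta_pos": [0, 0, 0.03], "yaw": 0, "jaw": 0}, {"delta_pos": [0, 0, 0.06], "yaw": 0, "jaw": 0}, {"delta_pos": [0, 0, 0.08], "yaw": 0, "jaw": 0}, {"delta_pos": [0, 0, 0.1], "yaw": 0, "jaw": 0}, {"delta_pos": [0, 0, 0.1], "yaw": 0, "jaw": 0}, {"delta_pos": [0, 0, 0.1], "yaw": 0, "jaw": 0}, {"delta_pos": [0, 0, 0.1], "yaw": 0, "jaw": 0}, {"delta_pos": [0, 0, 0.1], "yaw": 0, "jaw": 0}]'

```text
clock: 9.05
eef_pos: [534.7, 338.2, 62.8]
tcp_rot: [3.141, 0.0, 2.014]
contact_force: [-0.6, -2.5, 6.4]
opening: 0.113
grasp_force: 30.2
```

Contact at 6 N. Release gently.

Call:
play_rows --steps '[{"delta_pos": [0, 0, 0], "yaw": 0, "jaw": 13}, {"delta_pos": [0, 0, 0], "yaw": 0, "jaw": 15}, {"delta_pos": [0, 0, 0], "yaw": 0, "jaw": 17}, {"delta_pos": [0, 0, 0], "yaw": 0, "jaw": 20}, {"delta_pos": [0, 0, 0], "yaw": 0, "jaw": 24}, {"delta_pos": [0, 0, 0], "yaw": 0, "jaw": 28}, {"delta_pos": [0, 0, 0], "yaw": 0, "jaw": 32}, {"delta_pos": [0, 0, 0], "yaw": 0, "jaw": 32}]'

```text
clock: 9.85
eef_pos: [534.5, 338.1, 62.3]
tcp_rot: [3.142, -0.0, 2.014]
contact_force: [0.5, 1.1, 0.2]
opening: 0.319
grasp_force: 0.0
```

Call:
play_rows --steps '[{"delta_pos": [0, 0, -0.5], "yaw": 0, "jaw": 32}, {"delta_pos": [0, 0, -1.5], "yaw": 0, "jaw": 32}, {"delta_pos": [0, 0, -3], "yaw": 0, "jaw": 32}, {"delta_pos": [0, 0, -5], "yaw": 0, "jaw": 32}, {"delta_pos": [0, 0, -8], "yaw": 0, "jaw": 32}, {"delta_pos": [0, 0, -11], "yaw": 0, "jaw": 32}, {"delta_pos": [0, 0, -13], "yaw": 0, "jaw": 32}, {"delta_pos": [0, 0, -14], "yaw": 0, "jaw": 32}]'

```text
clock: 10.65
eef_pos: [535.6, 338.8, 206.0]
tcp_rot: [3.137, -0.001, 2.014]
contact_force: [0.6, 0.1, -0.6]
opening: 0.322
grasp_force: 0.0
```

```bash
python3 v.py; python3 e.py
```

```text
side 0.76 [235. 117.] [509. 388.  59.]
wrist 0.6 [253. 108.] [507. 391.  59.]
  return _methods._mean(a, axis=axis, dtype=dtype,
  ret = um.true_divide(
Traceback (most recent call last):
  File "v.py", line 7, in <module>
    c=np.median(W,0);l=cv2.fitLine(W.astype(np.float32),cv2.DIST_HUBER,0,.01,.01).ravel();l[:3]*=-1 if 0>l[:3]@np.array([np.cos(s["tcp_rot"][2]),np.sin(s["tcp_rot"][2]),0]) else 1
                       ~~~~~~~~~~~^^^^^^^^^^^^^^^^^^^^^^^^^^^^^^^^^^^^^^^^^^^^^^^
cv2.error: OpenCV(4.12.0) /io/opencv/modules/imgproc/src/linefit.cpp:102: error: (-215:Assertion failed) count > 0 in function 'fitLine3D_wods'
```

View pics/pre.png

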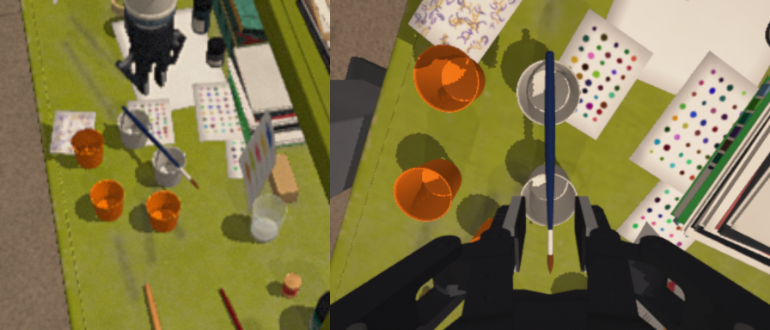

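The brush lies across both mouths (wrist panel: handle end (550,55), bristles (550,265) clear of the near rim), and both cups are standing. One last level check, then I'll hand in.

```bash
sed -i 's/p\[2\]-60/40/' v.py; python3 v.py && python3 -c "
from h import *
print(r.sign_off())"
```

```text
[533.9 337.8 201.3] yaw 2.013820508042107 grip 0.3178402751973505 0.0
dir [-0.43124145  0.90222883  0.00374858] brush yaw 2.0166678 pitch deg 0.21477847
handle end [493.6017492  424.55375651  68.95459974] balance(top) [535.00092675 337.93978861  68.59473578]
the job is handed in; nothing more can be done
None
```

The blue paintbrush is laid across both grey tin cups, level to about 0.2°, with its balance point midway between them and its bristles clear of the near cup's rim; both cups are upright, the gripper is well clear, and the job was handed in at about 11 s (no verdict was returned).

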